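# Spin the rinsed stick blender dry

## Robot

A 6-joint arm with a two-finger parallel gripper is mounted at the origin on the work surface. World frame = base frame: x ahead of the robot, y to its left, z up, the work surface at z = 0. Lengths are in m, angles in rad, forces in N, time in s.
With the tool pointing down it reaches from about 0.375 to 0.925 m from the base axis. Payload 5.7 kg.
Tool frame: the origin (TCP) lies between the finger pads; the fingertips stand bot.tcp_to_tips ahead of it and the grasp point (between the pads) lies 8 mm behind it (bot.tcp_to_tips is the distance from the TCP to the fingertips, in m); z points along the fingers, y is the line along which they close (so a half turn about z gives the same grasp; the last joint's range is limited). The gripper opens to 85 mm and grips with 20 to 120 N. Pads are 22 mm wide; open, the fingers measure 114 mm over their backs; the gripper's body (76 mm by 85 mm) begins 54 mm behind the grasp point. The pads swing forward as they close: fully open they stand 13 mm farther back than shut.
Start: joints at [-0.115, 0.359, 1.51, -0, 1.272, -0.115], TCP at [0.6, -0, 0.242] pointing down, gripper open.
Joint ranges: [-2.97, 2.97], [-1.01, 2.36], [0.21, 2.38], [-0.96, 4.11], [0.2, 2.71], [-2.98, 2.98]. Speed limits (rad/s): [2.39, 2.39, 3.14, 3.14, 3.14, 3.14].

## Interface

Orientations are given as a unit quaternion [x, y, z, w].
In Python, from workcell import bot gives the robot as it stands. The module is installed in compiled form; this text tells all that it offers.
- The arm moves only by the shell command python3 -m crank 'ROWS' [OPENING] [FORCE]. ROWS is JSON, a list of rows, each an object with "offset": the shift along the tool's x, y, z in units of 40 mm (1.0 is 40 mm), a list of three; "rot": the turn, a rotation vector about the tool's x, y, z in units of 6 degrees (1.0 is 6 degrees), a list of three. In form: [{"offset": [tx, ty, tz], "rot": [wx, wy, wz]}, ...]. A call has 1 to 8 rows; each row shifts and turns the commanded pose from where the row before left it, along the tool's axes as they then stand; what a row does not reach is not made up. A row lasts 1/10 s, in which the tool goes at most 50 mm and 8.59 degrees, less where a joint would pass 70% of its speed; a pose out of reach is approached as far as the arm can. A call with a number of a shift or a turn outside -1 to 1 is refused whole. A call with a gripper value outside its range is refused whole. OPENING is the closure, from 0 (fully open) to 1 (shut), set as the call begins (- or left out, the last holds). The fingers move at their own pace and stop on an object; FORCE is the grip in N (left out, the last holds). Time passes only in rows, so rows that do not move let the fingers close. It gives the time, the measured TCP pose, the force, the opening and the grip force at its end, in the units of the state.
- bot.get_obs(): the state, without advancing time (a new reading comes with each control period).
- bot.capture(name): name is "scene" or "side" or "wrist"; returns the picture (384x512x3 uint8, red, green, blue); there is no depth.
- bot.camera_params(name): a dict with "camera_matrix" (3x3 intrinsics, pixels), "position" and "orientation" of the camera in the world. Camera axes: x right, y down, z forward; pixel columns grow to the right and rows downward; lengths in m; the calibration is good to about 2 mm. A picture is of the moment at which its call begins: read the wrist's pose just before it. camera_params takes no time and is no camera call; for the wrist camera it gives the pose at the moment of the call.
- bot.job_done(): hands the job in; it is judged then, once.
The state is a dict: "time": time; "joint_pos": joint angles; "joint_vel": joint speeds; "joint_efforts": joint torques, N m; "position": TCP position; "eef_rot": TCP orientation; "contact_force": force on the tool from outside, world axes, zero at the start; "wrist_torque": the same for the moment, N m; "width": opening from 0.0 (shut) to 1.0 (fully open); "grip_force": force on a finger pad.
Only numpy, scipy, OpenCV 4.12 (cv2) and the standard library are available. Lean on these libraries where they do the work, as an engineer would, in place of code of your own. Each camera call takes 0.05 s, during which the arm holds its last target. There are 200 camera calls.

## Task

The stick blender with the steel shaft and bell-shaped blade guard has just been rinsed and lies in its cradle over the drip tray: give it a short burst to spin it dry. Flip its lock-off lever fully forward, towards the bell, then squeeze its paddle home against the handle, hold it there for about a second and let go so that the paddle springs back out, with the lever left forward. Leave the mixer with the whisk alone.

Things in the scene. Friction and masses are not known exactly. Their poses are not given: they have to be found in the camera images.
- mixer: Grey stick blender to use: steel shaft, 64 mm steel bell. Lies level in a cradle. Origin: handle's centre line, 95 mm above the table; x forward to the bell (ends x=342), y left, z up. Handle x -110 to 90, 36 wide, 44 high; beside and under it free from x=-75, but for paddle, lever and cradle base (top z=-85). Motor housing 72 thick, x 90 to 200. Rubber mount gives up to 12 sideways, 0.5 N/mm.
- lock_lever (a joint): Black lock-off lever on the handle, rad: 0 leaning back (locked), 0.9 fully forward at its stop; starts 0 to 0.2, stays where left (1 N). Hinge along the blender's y at x=62, z=9 (mm, its frame). Thumb tab 10 thick, 44 wide (y -13 to 31), 24 tall; centre 58 from the hinge, at x=37, z=61 when 0, x=87, z=61 when 0.9. Push it from behind. Until about 0.45 it blocks the paddle.
- paddle (a joint): Black paddle along the handle's left side (+y), rad: 0 sprung out, 0.13 home. Plate 125 long, 6 thick, z -15 to 12 (mm, blender's frame), hinged on an upright pin at its rear end (x=-75, y=18.5), free end x=50. At x=-10 its outer face is at y=33 out, 24.5 home; handle's far side y=-18: squeeze these together from above. Spring 3 to 7 N there. Moves only 0.03 while locked.
- whisk_mixer: The other mixer, to be left alone: same grey handle, motor housing, black paddle, lever and steel cradle with drip tray, but with a balloon whisk of steel wire (58 mm wide) instead of shaft and bell. Origin and axes as for the stick blender: on its handle's centre line, 95 mm above the table, x forward to the whisk.

How it is judged:
On the way, in this order (a step that is already met when the one before it is completed fails the run):
1. the lock-off lever is flipped forward (value of joint lock_lever above 0.7 rad), for 0.2 s.
2. with the lever forward, the paddle is held squeezed home against the handle (value of joint paddle above 0.095 rad and value of joint lock_lever above 0.65 rad), for 0.6 s.
At the end, for the whole second after the job is handed in: The stick blender's lever is still forward (past 0.65 of 0.9 rad) and its paddle has been let go and is back out (under 0.03 rad), after it was held squeezed (over 0.095 of 0.13 rad) for at least 0.6 s (value of joint lock_lever above 0.65 rad and value of joint paddle below 0.03 rad); the robot touches nothing.
It fails at once if the robot pushes on the whisk mixer (more than 3 N) (contact force between whisk_mixer and the fingers above 3 N or contact force between whisk_mixer and the arm above 3 N).
It also fails if it takes over 40 s, if anything falls off the work surface, if the arm or the gripper's body presses on something with over 40 N, if the wrist force passes 120 N, or if a joint passes its speed limit or range.

## Working session

There is one attempt and no reset: what is moved stays moved. The work goes in short steps, Python scripts to look and compute and a shell command to move; the robot and the scene stay as the last step left them, time stands still between calls to the robot, and variables do not carry over. Pictures are saved under pics/ and viewed, at most 10 in all, crops included, and the job is handed in when it is done.

```bash
mkdir -p pics
python3 - <<'E'
from workcell import bot
import cv2,numpy as np
for n in("scene","side"):
    im=bot.capture(n); cv2.imwrite(f"pics/{n}0.png",im[:,:,::-1]); p=bot.camera_params(n); print(n,p)
o=bot.get_obs(); print(o["time"],o["position"],o["eef_rot"],bot.tcp_to_tips,o["width"],o["contact_force"])
E
```

```text
scene {'camera_matrix': array([[472.3808595 ,   0.        , 251.16218138],
       [  0.        , 472.3808595 , 196.56535943],
       [  0.        ,   0.        ,   1.        ]]), 'position': array([ 1.11548568, -0.01078483,  0.91343532]), 'orientation': array([ 0.67954534,  0.65411593, -0.2361091 , -0.23367278])}
side {'camera_matrix': array([[398.03783981,   0.        , 258.76410679],
       [  0.        , 398.03783981, 199.96958555],
       [  0.        ,   0.        ,   1.        ]]), 'position': array([0.28495619, 0.4835307 , 0.69206341]), 'orientation': array([-0.20138535,  0.90677417, -0.3636029 ,  0.07069288])}
0.1 [5.99395578e-01 6.00178063e-05 2.41536229e-01] [ 7.07113816e-01  7.07099238e-01 -5.30703027e-04 -6.62113511e-04] 0.011 0.9966650229397033 [-0.0179598  -0.44108384  1.06708114]
```

View pics/scene0.png

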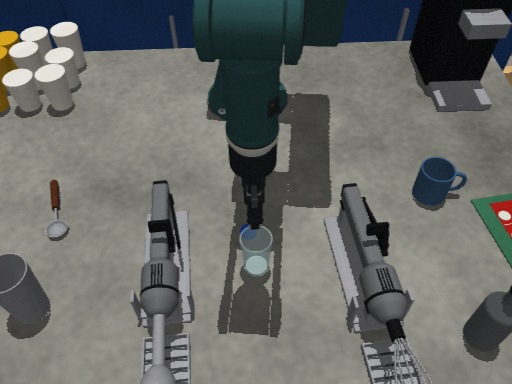

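View pics/side0.png

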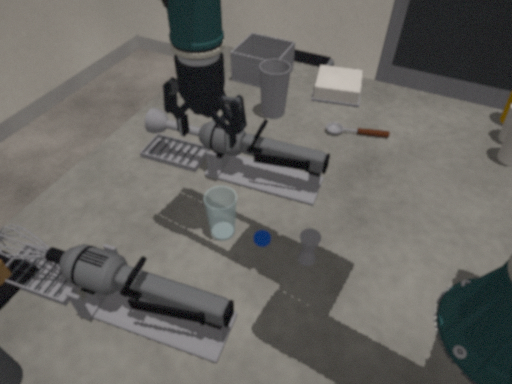

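```bash
cat > h.py <<'E'
import numpy as np,cv2
from scipy.spatial.transform import Rotation as R
from workcell import bot
def ray(p,u,v):
    d=R.from_quat(p["orientation"]).as_matrix()@np.linalg.solve(p["camera_matrix"],[u,v,1.]); return np.array(p["position"]),d
def plane(p,u,v,z):
    c,d=ray(p,u,v); return c+d*(z-c[2])/d[2]
def proj(p,X):
    x=p["camera_matrix"]@(R.from_quat(p["orientation"]).as_matrix().T@(np.asarray(X)-p["position"])); return x[:2]/x[2]
E
python3 - <<'E'
from h import *
p=bot.camera_params("scene")
# handle axis rough; shaft axis; bell
for n,u,v,z in(("rear top",160,184,.117),("handle front top",161,258,.117),("shaft",158,340,.095),("bell",157,370,.095),("housing",160,285,.115)): print(n,plane(p,u,v,z).round(3))
w=bot.camera_params("wrist");o=bot.get_obs();T=R.from_quat(o["eef_rot"])
print(w["camera_matrix"],T.inv().apply(w["position"]-o["position"]),(T.inv()*R.from_quat(w["orientation"])).as_matrix().round(3),T.as_matrix().round(2))
im=cv2.imread("pics/scene0.png")[165:384,110:260]
cv2.imwrite("pics/c1.png",cv2.resize(im,None,fx=2.7,fy=2.7,interpolation=cv2.INTER_CUBIC))
E
```

```text
rear top [ 0.43  -0.203  0.117]
handle front top [ 0.622 -0.184  0.117]
shaft [ 0.78  -0.179  0.095]
bell [ 0.833 -0.176  0.095]
housing [ 0.68  -0.181  0.115]
[[289.67658418   0.         257.11107881]
 [  0.         289.67658418 194.30689551]
 [  0.           0.           1.        ]] [ 0.0740759   0.0003028  -0.13231053] [[ 0.002 -0.957 -0.289]
 [ 1.     0.001  0.001]
 [-0.001 -0.289  0.957]] [[ 0.  1. -0.]
 [ 1. -0.  0.]
 [ 0. -0. -1.]]
```

View pics/c1.png

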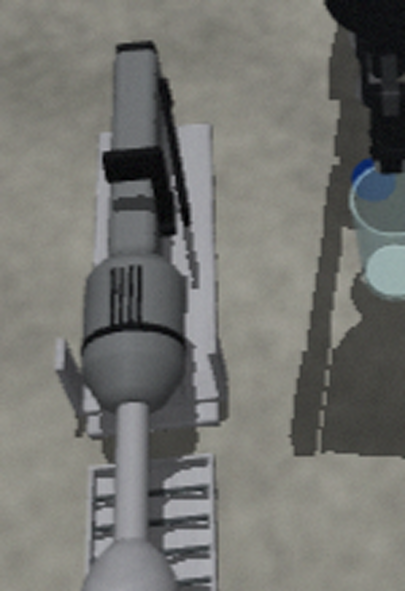

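The crop shows the handle from (135,45) to (135,255), with the lever tab at (135,165) leaning back and the paddle on the right at (175,160). The blender origin is at about (0.54,-0.19) with a yaw of about +0.07. I'll move above it, turn the tool and measure with the wrist camera.

```bash
python3 -m crank '[{"offset":[-0.6,-0.2,-0.15],"rot":[0,0,-1]},{"offset":[-0.6,-0.2,-0.15],"rot":[0,0,0]},{"offset":[-0.6,-0.2,-0.15],"rot":[0,0,0]},{"offset":[-0.6,-0.2,-0.15],"rot":[0,0,0]},{"offset":[-0.6,-0.2,-0.15],"rot":[0,0,0]},{"offset":[-0.6,-0.2,-0.15],"rot":[0,0,0]},{"offset":[-0.6,-0.2,-0.15],"rot":[0,0,0]},{"offset":[-0.6,-0.2,-0.15],"rot":[0,0,0]}]' 1
python3 -m crank '[{"offset":[0,0,0],"rot":[0,0,-1]},{"offset":[0,0,0],"rot":[0,0,-1]},{"offset":[0,0,0],"rot":[0,0,-1]},{"offset":[0,0,0],"rot":[0,0,-1]},{"offset":[0,0,0],"rot":[0,0,-1]},{"offset":[0,0,0],"rot":[0,0,-1]},{"offset":[0,0,0],"rot":[0,0,-1]}]'
python3 -m crank '[{"offset":[0,0,0],"rot":[0,0,-1]},{"offset":[0,0,0],"rot":[0,0,-1]},{"offset":[0,0,0],"rot":[0,0,-1]},{"offset":[0,0,0],"rot":[0,0,-1]},{"offset":[0,0,0],"rot":[0,0,-1]},{"offset":[0,0,0],"rot":[0,0,-1]},{"offset":[0,0,0],"rot":[0,0,-1]},{"offset":[0,0,0],"rot":[0,0,-0.6]}]'
python3 - <<'E'
from h import *
import json
p=bot.camera_params("wrist");im=bot.capture("wrist");cv2.imwrite("pics/w1.png",im[:,:,::-1])
json.dump({k:np.asarray(v).tolist() for k,v in p.items()},open("w1.json","w"))
o=bot.get_obs();print(o["time"],o["position"],R.from_quat(o["eef_rot"]).as_matrix().round(3),o["joint_pos"],o["width"])
E
```

```text
time: 0.9
position: [0.5532, -0.1978, 0.2901]
eef_rot: [0.669, 0.743, -0.0, -0.0]
contact_force: [0.4, 0.3, -0.5]
width: 0.001
grip_force: 0.0
time: 1.6
position: [0.5535, -0.1967, 0.2897]
eef_rot: [0.356, 0.934, 0.0, -0.001]
contact_force: [0.1, -0.7, 0.0]
width: -0.001
grip_force: 0.0
time: 2.4
position: [0.5535, -0.1968, 0.2898]
eef_rot: [-0.033, 0.999, 0.0, -0.001]
contact_force: [-0.3, 0.1, 0.1]
width: -0.002
grip_force: 0.0
2.45 [ 0.55348609 -0.19679146  0.28975237] [[-0.998 -0.069 -0.001]
 [-0.069  0.998  0.001]
 [ 0.001  0.001 -1.   ]] [-4.59142925e-01  3.02842322e-01  1.47350429e+00 -4.61763972e-05
  1.36647777e+00 -2.09856349e+00] -0.0013030277273469622
```

View pics/w1.png

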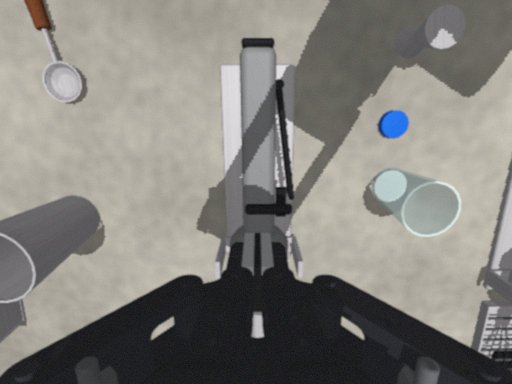

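The wrist view shows the handle at columns 241–276 and rows 40–230. The lever tab spans (247–291, 205–214) and the paddle runs from (280,82) to (291,197). Next I'll measure the edges.

Run:
```python
from h import *
import json
p=json.load(open("w1.json"));p={k:np.array(v) for k,v in p.items()}
im=cv2.imread("pics/w1.png");g=cv2.cvtColor(im,cv2.COLOR_BGR2GRAY)
for r in(44,60,75,90,120,150,180,200): print(r,g[r,215:300:1].tolist() if r in(75,180) else "")
gr=np.abs(np.diff(g.astype(int),axis=1))
print("col258",g[30:60,258].tolist(), g[195:225,260].tolist())
black=(g<25).astype(np.uint8)
n,l,s,c=cv2.connectedComponentsWithStats(black[:225]);print(s[s[:,4]>60])
```

```text
44 
60 
75 [170, 170, 171, 167, 161, 164, 191, 212, 215, 217, 218, 212, 213, 219, 220, 218, 219, 219, 219, 221, 221, 221, 221, 214, 191, 142, 114, 122, 133, 139, 144, 154, 159, 160, 162, 162, 163, 158, 163, 163, 160, 161, 166, 162, 163, 161, 165, 163, 163, 160, 164, 164, 162, 161, 157, 149, 144, 135, 128, 117, 130, 183, 217, 222, 222, 222, 221, 185, 138, 122, 120, 120, 123, 120, 119, 123, 121, 120, 114, 105, 105, 106, 103, 106, 104]
90 
120 
150 
180 [178, 176, 176, 177, 177, 167, 144, 117, 101, 102, 114, 117, 115, 114, 115, 116, 116, 115, 117, 118, 118, 116, 114, 118, 118, 114, 110, 102, 106, 123, 132, 138, 144, 151, 152, 155, 153, 150, 152, 153, 153, 154, 153, 149, 152, 156, 154, 154, 157, 154, 152, 156, 152, 152, 145, 139, 134, 128, 116, 115, 125, 142, 168, 172, 132, 113, 117, 121, 144, 174, 161, 85, 27, 34, 37, 37, 73, 138, 178, 184, 187, 187, 187, 189, 187]
200 
col258 [164, 164, 164, 161, 163, 162, 162, 143, 74, 36, 41, 45, 43, 35, 31, 36, 56, 105, 134, 142, 148, 156, 158, 163, 164, 165, 163, 166, 169, 163] [83, 91, 83, 84, 85, 84, 83, 86, 71, 36, 22, 23, 31, 24, 23, 20, 26, 27, 26, 57, 81, 85, 81, 84, 89, 86, 86, 87, 83, 88]
[[     0      0    512    225 114928]
 [   258    194     32     19    120]]
```

Run:
```python
from h import *
import json
p=json.load(open("w1.json"));p={k:np.array(v) for k,v in p.items()}
a=plane(p,257.3,75,.1);b=plane(p,258.8,180,.1);yaw=np.arctan2(b[1]-a[1],b[0]-a[0]);print(a,b,yaw)
s=bot.camera_params("scene");c=plane(s,158.5,350,.095);r=plane(s,110+135/2.7,165+100/2.7,.117);print("shaft scene",c,"handle",r)
for y in(yaw,np.arctan2(c[1]-a[1],c[0]-a[0])):
    u=np.array([np.cos(y),np.sin(y)]);n=np.array([-u[1],u[0]])
    for z in(.105,.112,.117):
        q=plane(p,257,37.5,z); O=q[:2]+.110*u; O=O-n*((O-a[:2])@n); print(y,z,"origin",O)
    for row in(204,214):
        for z in(.145,.168): 
          q=plane(p,269,row,z)[:2]-O; print("tab",row,z,q@u,q@n)
    for uv,nm in(((280,82),"pad rear"),((291,197),"pad front")):
        q=plane(p,*uv,.107)[:2]-O; print(nm,q@u,q@n)
```

```text
[ 0.44890408 -0.20308261  0.1       ] [ 0.56017106 -0.19375127  0.1       ] 0.08366864643726107
shaft scene [ 0.79798316 -0.17677891  0.095     ] handle [ 0.48138841 -0.19837011  0.117     ]
0.08366864643726107 0.105 origin [ 0.52487364 -0.19671147]
0.08366864643726107 0.112 origin [ 0.52631514 -0.19659057]
0.08366864643726107 0.117 origin [ 0.52734478 -0.19650422]
tab 204 0.145 0.04686770964125913 0.009848630198704326
tab 204 0.168 0.03908284920494219 0.008972389419633818
tab 214 0.145 0.05762901483978711 0.009808446529369443
tab 214 0.168 0.04895110211840473 0.00893554048684434
pad rear -0.07104981114307075 0.022975746529922025
pad front 0.05170617339198471 0.036390341643047865
0.07520957096917444 0.105 origin [ 0.52492415 -0.19735437]
0.07520957096917444 0.112 origin [ 0.52636675 -0.19724567]
0.07520957096917444 0.117 origin [ 0.52739717 -0.19716802]
tab 204 0.145 0.04678035693211339 0.010910587827370515
tab 204 0.168 0.03900318711918893 0.009968526461654123
tab 214 0.145 0.05754161702782468 0.010961435202899474
tab 214 0.168 0.04887139867279836 0.01001515414783611
pad rear -0.07124398697023197 0.023039773188189415
pad front 0.05139413191085199 0.037492278110485465
```

```bash
python3 -m crank '[{"offset":[0.35,0.1,0],"rot":[0,0,-0.1]},{"offset":[0.35,0.1,0.2],"rot":[0,0,0]},{"offset":[0,0,0.5],"rot":[0,0,0]},{"offset":[0,0,0.5],"rot":[0,0,0]},{"offset":[0,0,0.6],"rot":[0,0,0]},{"offset":[0,0,0.6],"rot":[0,0,0]},{"offset":[0,0,0.6],"rot":[0,0,0]},{"offset":[0,0,0.4],"rot":[0,0,0]}]' 1 30
python3 -m crank '[{"offset":[-0.2,0,0],"rot":[0,0,0]},{"offset":[-0.2,0,0],"rot":[0,0,0]},{"offset":[-0.2,0,0],"rot":[0,0,0]},{"offset":[-0.2,0,0],"rot":[0,0,0]},{"offset":[-0.2,0,0],"rot":[0,0,0]}]'
python3 -m crank '[{"offset":[-0.1,0,0],"rot":[0,0,0]},{"offset":[-0.1,0,0],"rot":[0,0,0]},{"offset":[-0.1,0,0],"rot":[0,0,0]},{"offset":[-0.1,0,0],"rot":[0,0,0]},{"offset":[0,0,0],"rot":[0,0,0]}]'
```

```text
time: 3.25
position: [0.5243, -0.1903, 0.1523]
eef_rot: [-0.036, 0.999, 0.001, -0.001]
contact_force: [0.2, 0.1, 0.0]
width: -0.002
grip_force: 0.0
time: 3.75
position: [0.5663, -0.188, 0.1551]
eef_rot: [-0.037, 0.999, -0.0, 0.0]
contact_force: [-0.4, 0.7, 1.4]
width: -0.0
grip_force: 0.7
time: 4.25
position: [0.5817, -0.1868, 0.1542]
eef_rot: [-0.037, 0.999, -0.0, 0.0]
contact_force: [0.6, -0.8, 0.8]
width: -0.001
grip_force: 0.0
```

```bash
python3 -m crank '[{"offset":[-0.1,0,0],"rot":[0,0,0]},{"offset":[-0.1,0,0],"rot":[0,0,0]},{"offset":[0,0,0],"rot":[0,0,0]}]'
python3 - <<'E'
from h import *
for n in("side","wrist"):
    im=bot.capture(n); cv2.imwrite(f"pics/{n}2.png",im[:,:,::-1])
a=cv2.imread("pics/side2.png")[90:220,120:350];b=cv2.imread("pics/wrist2.png")
a=cv2.resize(a,(400,226));b=cv2.resize(b,(400,300));cv2.imwrite("pics/m2.png",np.vstack([a,b]))
E
```

```text
time: 4.55
position: [0.5896, -0.1861, 0.154]
eef_rot: [-0.037, 0.999, 0.0, -0.0]
contact_force: [0.3, -0.2, -0.1]
width: 0.002
grip_force: 0.1
```

View pics/m2.png

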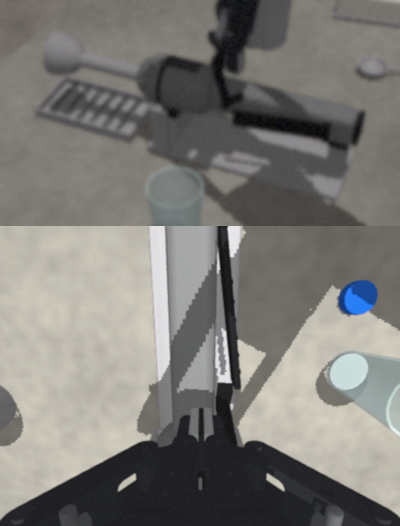

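The upper (side) view shows the lever ahead of the fingers and tilting forward, around (220,75). The lower (wrist) view shows nothing amiss. I'll push in small steps until I feel the stop.

```bash
python3 -m crank '[{"offset":[-0.08,0,0],"rot":[0,0,0]},{"offset":[0,0,0],"rot":[0,0,0]}]' | sed -n '2p;4p'
python3 -m crank '[{"offset":[-0.06,0,0],"rot":[0,0,0]},{"offset":[0,0,0],"rot":[0,0,0]}]'| sed -n '2p;4p'
```

```text
position: [0.5924, -0.1859, 0.1541]
contact_force: [-0.6, -0.0, -0.8]
position: [0.5948, -0.1857, 0.1541]
contact_force: [-0.7, -0.2, -0.7]
```

```bash
for i in 1; do python3 -m crank '[{"offset":[-0.06,0,0],"rot":[0,0,0]},{"offset":[0,0,0],"rot":[0,0,0]}]' | sed -n '2p;4p'; done
python3 -m crank '[{"offset":[-0.06,0,0],"rot":[0,0,0]},{"offset":[0,0,0],"rot":[0,0,0]}]'| sed -n '2p;4p'
```

```text
position: [0.5973, -0.1856, 0.1542]
contact_force: [-1.6, -0.6, -1.5]
position: [0.5991, -0.1853, 0.154]
contact_force: [-3.7, 0.9, -0.5]
```

```bash
python3 -m crank '[{"offset":[-0.06,0,0],"rot":[0,0,0]},{"offset":[0,0,0],"rot":[0,0,0]},{"offset":[0,0,0],"rot":[0,0,0]}]' | sed -n '1,2p;4p'
```

```text
time: 5.75
position: [0.5996, -0.185, 0.1538]
contact_force: [-8.7, -0.9, 1.7]
```

The contact force jumped to 8.7 N, so the lever is at its stop. I'll back off, lift, go to x=-10 mm and open.

```bash
python3 -m crank '[{"offset":[0.2,0,0],"rot":[0,0,0]},{"offset":[0.4,0,-0.4],"rot":[0,0,0]},{"offset":[0.5,0,-0.5],"rot":[0,0,0]},{"offset":[0.5,0.03,-0.5],"rot":[0,0,0]},{"offset":[0.5,0,0],"rot":[0,0,0]},{"offset":[0,0,0],"rot":[0,0,0]}]'
python3 -m crank '[{"offset":[0,0,0],"rot":[0,0,0]},{"offset":[0,0,0],"rot":[0,0,0]},{"offset":[0,0,0],"rot":[0,0,0]},{"offset":[0,0,0],"rot":[0,0,0]},{"offset":[0,0,0],"rot":[0,0,0]},{"offset":[0,0,0],"rot":[0,0,0]}]' 0
python3 - <<'E'
from h import *
for n in("side","wrist","scene"):
    im=bot.capture(n); cv2.imwrite(f"pics/{n}3.png",im[:,:,::-1])
a=cv2.imread("pics/side3.png")[90:220,120:350];b=cv2.imread("pics/wrist3.png")
a=cv2.resize(a,(400,226));b=cv2.resize(b,(400,300))
c=cv2.resize(cv2.imread("pics/scene3.png")[165:340,110:260],(390,526))
cv2.imwrite("pics/m3.png",np.hstack([np.vstack([a,b]),c]))
o=bot.get_obs();d=o["position"][:2]-[.526,-.197];u=np.array([np.cos(.077),np.sin(.077)]);print("blender xy",d@u,d@[-u[1],u[0]],o["position"])
T=R.from_quat(o["eef_rot"]).as_matrix();print(np.arctan2(-T[1,0],-T[0,0]))
E
```

```text
time: 6.35
position: [0.5171, -0.1904, 0.2116]
eef_rot: [-0.036, 0.999, -0.0, 0.001]
contact_force: [0.4, -0.0, 0.1]
width: -0.003
grip_force: 0.0
time: 6.95
position: [0.5182, -0.1901, 0.2101]
eef_rot: [-0.037, 0.999, 0.0, -0.0]
contact_force: [-0.7, 0.4, 0.5]
width: 0.989
grip_force: 0.0
blender xy -0.007309436989288368 0.007429958262641927 [ 0.51814068 -0.19015433  0.21020393]
0.07339615247881438
```

View pics/m3.png

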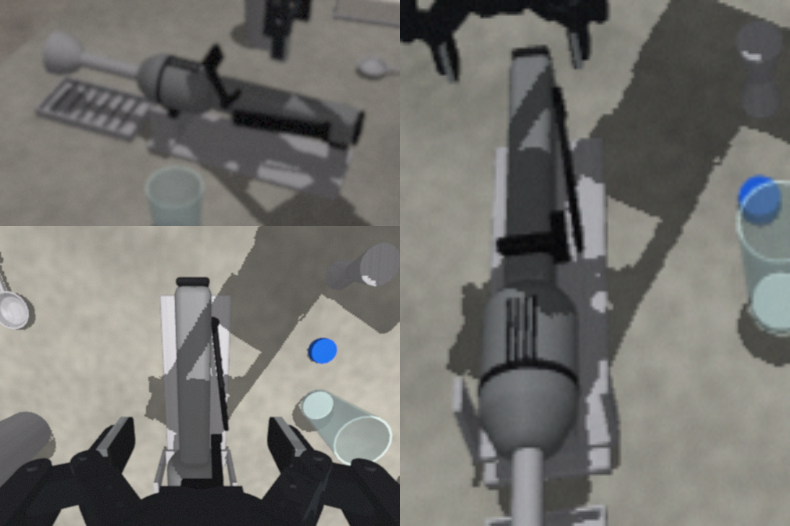

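The side part shows the lever leaning forward at (212,60). In the wrist part the fingers, at columns 130 and 275, straddle the handle and paddle (178–226) evenly. I'll descend and squeeze.

```bash
python3 -m crank '[{"offset":[0.07,0,0.4],"rot":[0,0,0]},{"offset":[0,0,0.5],"rot":[0,0,0]},{"offset":[0,0,0.5],"rot":[0,0,0]},{"offset":[0,0,0.5],"rot":[0,0,0]},{"offset":[0,0,0.5],"rot":[0,0,0]},{"offset":[0,0,0.5],"rot":[0,0,0]},{"offset":[0,0,0.3],"rot":[0,0,0]},{"offset":[0,0,0],"rot":[0,0,0]}]'
python3 -m crank '[{"offset":[0,0,0],"rot":[0,0,0]},{"offset":[0,0,0],"rot":[0,0,0]},{"offset":[0,0,0],"rot":[0,0,0]},{"offset":[0,0,0],"rot":[0,0,0]},{"offset":[0,0,0],"rot":[0,0,0]},{"offset":[0,0,0],"rot":[0,0,0]}]' 1 30
```

```text
time: 7.9
position: [0.5142, -0.1898, 0.0808]
eef_rot: [-0.037, 0.999, 0.001, -0.001]
contact_force: [0.2, -0.5, -0.3]
width: 0.995
grip_force: 0.0
time: 8.5
position: [0.5167, -0.1914, 0.084]
eef_rot: [-0.036, 0.999, -0.001, 0.002]
contact_force: [-0.2, -2.1, 5.2]
width: 0.488
grip_force: 31.6
```

The opening is 41.5 mm, against about 42.5 mm expected with the paddle home. I'll hold, then check it visually.

```bash
python3 -m crank '[{"offset":[0,0,0],"rot":[0,0,0]},{"offset":[0,0,0],"rot":[0,0,0]},{"offset":[0,0,0],"rot":[0,0,0]},{"offset":[0,0,0],"rot":[0,0,0]},{"offset":[0,0,0],"rot":[0,0,0]},{"offset":[0,0,0],"rot":[0,0,0]},{"offset":[0,0,0],"rot":[0,0,0]},{"offset":[0,0,0],"rot":[0,0,0]}]' | sed -n '1,2p;4,6p'
python3 - <<'E'
from h import *
for n in("side","wrist"):
    im=bot.capture(n); cv2.imwrite(f"pics/{n}4.png",im[:,:,::-1])
a=cv2.imread("pics/side4.png")[90:220,120:350];b=cv2.imread("pics/wrist4.png")
cv2.imwrite("pics/m4.png",np.vstack([cv2.resize(a,(400,226)),cv2.resize(b,(400,300))]))
E
```

```text
time: 9.3
position: [0.5167, -0.1915, 0.084]
contact_force: [0.5, -2.0, 5.5]
width: 0.489
grip_force: 31.6
```

View pics/m4.png

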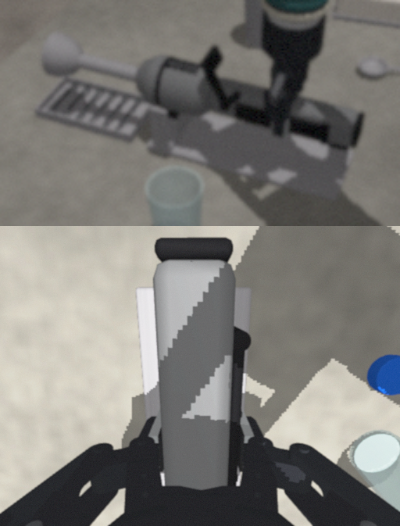

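The wrist part shows the paddle flat against the handle at columns 235–245. In the side part the lever is still forward at (212,60). I'll release and lift away.

```bash
python3 -m crank '[{"offset":[0,0,0],"rot":[0,0,0]},{"offset":[0,0,0],"rot":[0,0,0]},{"offset":[0,0,0],"rot":[0,0,0]},{"offset":[0,0,0],"rot":[0,0,0]},{"offset":[0,0,0],"rot":[0,0,0]},{"offset":[0,0,0],"rot":[0,0,0]}]' 0 | sed -n '1,2p;4,6p'
python3 -m crank '[{"offset":[0,0,-0.3],"rot":[0,0,0]},{"offset":[0,0,-0.6],"rot":[0,0,0]},{"offset":[0,0,-0.7],"rot":[0,0,0]},{"offset":[0,0,-0.7],"rot":[0,0,0]},{"offset":[0,0,-0.7],"rot":[0,0,0]},{"offset":[0,0,-0.7],"rot":[0,0,0]},{"offset":[0,0,-0.3],"rot":[0,0,0]},{"offset":[0,0,0],"rot":[0,0,0]}]'
python3 - <<'E'
from h import *
for n in("side","wrist"):
    im=bot.capture(n); cv2.imwrite(f"pics/{n}5.png",im[:,:,::-1])
a=cv2.imread("pics/side5.png")[90:220,120:350];b=cv2.imread("pics/wrist5.png")
cv2.imwrite("pics/m5.png",np.vstack([cv2.resize(a,(400,226)),cv2.resize(b,(400,300))]))
E
```

```text
time: 10.0
position: [0.5153, -0.1904, 0.0822]
contact_force: [-0.1, -0.0, 0.5]
width: 1.002
grip_force: 0.0
time: 10.8
position: [0.5164, -0.1909, 0.2445]
eef_rot: [-0.037, 0.999, -0.001, 0.002]
contact_force: [-0.1, 0.3, -0.4]
width: 0.997
grip_force: 0.0
```

View pics/m5.png

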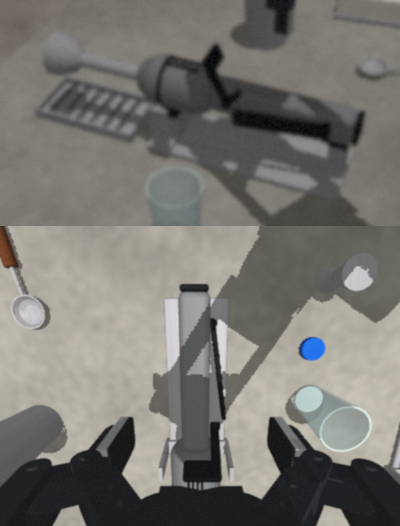

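The lever is still forward at (212,60), the paddle is back out from (212,320) to (222,420), and the robot is clear of everything.

```bash
python3 -c "
from workcell import bot
print(bot.job_done())"
```

```text
the job is handed in; nothing more can be done
None
```

I flipped the stick blender's lever forward to its stop, held the paddle squeezed home for about a second and released it; the last pictures show the lever still forward, the paddle back out and the robot clear, and the job is handed in (no verdict was returned).

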